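# Hang the polished hoop on the J-hook

## Task

The brass hoop standing in the polishing cradle is finished: push the free (red) end of the hold-down bar aside, all the way to its stop and leave it there, then lift the hoop out by its rim and hang it on the J-hook stand, so that it hangs freely and still in the bend of the hook. Do not drop the hoop or set it down on the bench, and leave the jar, the handpiece and the brush where they are.

Things in the scene. Friction and masses are not known exactly. Their poses are not given: they have to be found in the camera images.
- hoop_center (a point): Centre of the loose brass hoop (126 to 252 g): outer diameter 150, inner 130, rim 10 mm deep and 10 mm wide, sides flat. Own x = the hoop's axis. It starts upright in the cradle, axis level along the cradle's x, centre 98 mm and top of rim 173 mm above the work surface; it lifts straight up. Grip it beside its top: the part of the rim that goes on the hook must be free of fingers.
- cradle: Wooden polishing cradle, fixed; origin on its underside below the hoop's centre, 2 mm above the work surface; z up, x along the hoop's axis, y in the hoop's plane. Base x -55 to +105, y +-65, 15 mm thick. The hoop's foot stands in a slot 14 mm wide between two cheeks 60 mm high, 120 mm long, 9 mm thick. At x = +70, y = 0 stands the bar's post, 20 mm thick.
- hold_bar (a joint): Angle (rad) of the hold-down bar about its upright pin. At 0 it points along the cradle's -x, 5 mm above the hoop's top; it grows counter-clockwise seen from above (free end towards the cradle's -y) to the stop at 1.20, where it no longer covers the hoop. Starts at 0 to 0.25, turns against slight friction (under 1 N at the free end), stays where it is left.
- bar_pin (a point): On the pin's axis at half the bar's height (185 mm above the work surface), 70 mm along the cradle's +x from its origin; axes as the cradle's. The bar reaches 155 mm from it, is 16 mm wide and spans heights 178 to 192 mm. A 14 mm cap over the pin rises 8 mm above the bar; a red stop peg 11 mm thick stands about 37 mm from the pin.
- bar_end (a point): Point on the bar's centre line at half its height, 10 mm inside the tip of the red free end, 145 mm from the pin.
- hook_stand: J-hook stand, fixed; origin on its underside at the centre of its round foot (110 mm diameter, 14 mm high), 2 mm above the work surface; z up. A 14 mm post rises to 262 mm above the origin; from its top the hook, round bar 8 mm thick, reaches along the stand's -x and turns up at its end. The hoop goes on from the -x side, its plane square to the stand's x, over the tip and down.
- hook_seat (a point): Upper surface of the hook's bar at its lowest point, the bend in which the hoop's rim is to hang: 55 mm from the post's axis along the stand's -x, 252 mm above the work surface. Axes as the stand's. The hoop's centre hangs about 65 mm below this point.
- hook_tip (a point): Top of the hook's upturned end: 33 mm from the seat along the stand's -x and 26 mm above it.
- jar: Amber jar of polishing compound with white cap, 56 mm diameter, 50 mm high, loose; origin at its underside. Leave alone.
- handpiece: Polishing handpiece of aluminium with black end, 150 mm long, lying along its x axis on a black rubber rest, 31 mm high, loose; origin at the underside of the rest. Leave alone.
- brush: Small bench brush lying flat along its x axis, loose; origin at its underside. Leave alone.
Not all that is in view belongs to the job. Of the things that look like the part that bears hoop_center, the smaller one is meant.

How it is judged:
By the outcome, as a careful person would: the job done as asked, in the order asked, and still so for the second after the job is handed in, with the robot touching nothing.
It also fails if it takes over 64 s, if anything falls off the work surface, if the arm or the gripper's body presses on something with over 40 N, if the wrist force passes 120 N, or if a joint passes its speed limit or range.

## Robot

A 6-joint arm with a two-finger parallel gripper is mounted at the origin on the work surface. World frame = base frame: x ahead of the robot, y to its left, z up, the work surface at z = 0. Lengths are in mm, angles in rad, forces in N, time in s.
With the tool pointing down it reaches from about 350 to 975 mm from the base axis. Payload 7.1 kg.
Tool frame: the origin (TCP) lies on the mounting face of the last link; the fingertips stand 182 mm ahead of it and the grasp point (between the pads) lies ctrl.hold_point_z ahead of it (ctrl.hold_point_z is the distance from the TCP to the grasp point, in mm); z points along the fingers, y is the direction in which the jaws open and shut (so a half turn about z gives the same grasp; the last joint's range is limited). The gripper opens to 88 mm and grips with 3 to 60 N. Pads are 20 mm wide; open, the fingers measure 115 mm over their backs; the gripper's body (75 mm by 178 mm) begins 61 mm behind the grasp point.
Start: joints at [1.181, 0.423, 1.63, -0, 1.089, -0.019], TCP at [226.444, 582.52, 404.675] pointing down, gripper open.
Joint ranges: [-3, 3], [-0.9, 2.11], [0.09, 2.58], [-1.31, 4.45], [0.11, 2.69], [-2.54, 2.54]. Speed limits (rad/s): [2.39, 2.39, 3.01, 3.14, 3.14, 3.14].

## Interface

Orientations are given as a rotation vector (axis times angle).
In Python, from station import ctrl gives the robot as it stands.
- The arm moves only by the tool send_rows, never from a script. Its argument "motion" is one flat list of numbers, 6 for each row, row after row: the shift along the tool's x, y, z in mm, then the turn, a rotation vector about the tool's x, y, z in degrees. In form: [tx, ty, tz, ax, ay, az, tx, ty, tz, ax, ay, az, ...]. A call has 1 to 20 rows; each row is the pose to reach, as a shift and turn from the pose commanded when the call began, along the tool's axes at that moment; what a row does not reach only later rows make up. A row lasts 1/8 s, in which the tool goes at most 62.5 mm and 10.7 degrees, less where a joint would pass 70% of its speed; a pose out of reach is approached as far as the arm can. A call with a gripper value outside its range is refused whole. "gripper" is the opening, from 0 (shut) to 1 (fully open), set as the call begins (left out, the last holds). The fingers move at their own pace and stop on an object; "force" is the grip in N (left out, the last holds). Time passes only in rows, so rows that repeat a pose let the fingers close. It gives the time, the measured TCP pose, the force and the opening at its end, in the units of the state.
- ctrl.read_state(): the state, without advancing time (a new reading comes with each control period).
- ctrl.read_camera(name): name is "scene" or "top" or "wrist"; returns a dict with "pixels" (420x560x3 uint8, blue, green, red), "depth" (420x560 float32, mm along the optical axis (not along the pixel's ray), 0 where there is no reading), "K" (3x3 intrinsics, pixels), "position" and "rotation" of the camera in the world. Camera axes: x right, y down, z forward; pixel columns grow to the right and rows downward; lengths in mm; the calibration is good to about 2 mm. The wrist camera is an equidistant fisheye: a pixel r from the principal point sees the ray r / f radians off the axis. A picture is of the moment at which its call begins.
- ctrl.hand_in(): hands the job in, once; it reports no verdict.
The state is a dict: "clock": time; "joint_positions": joint angles; "joint_velocities": joint speeds; "tau": joint torques, N m; "tool_pos": TCP position; "orientation": TCP orientation; "ft_force": force on the tool from outside, world axes, zero at the start; "moment": the same for the moment, N m; "width": opening from 0.0 (shut) to 1.0 (fully open).
Only numpy, scipy, OpenCV 4.12 (cv2) and the standard library are available. Lean on these libraries where they do the work, as an engineer would, in place of code of your own. Each camera call takes 0.05 s, during which the arm holds its last target.

## Working session

There is one attempt and no reset: what is moved stays moved. The work goes in short steps, Python scripts to look and compute and a tool call to move; the robot and the scene stay as the last step left them, time stands still between calls to the robot, and variables do not carry over. Pictures are saved under pics/ and viewed, and the job is handed in when it is done.

Besides the shell and the picture viewer there is one more tool, called as name(argument=value, ...) on one line, values as JSON. send_rows: Moves the arm, as the interface text tells. Its arguments: {"type":"object","properties":{"motion":{"type":"array","items":{"type":"number"}},"gripper":{"type":"number"},"force":{"type":"number"}},"required":["motion"]}

```bash
ls; mkdir -p pics; cat > h.py <<'E'
import numpy as np,cv2,json
from station import ctrl
from scipy.spatial.transform import Rotation as R
def shot(n,tag):
    c=ctrl.read_camera(n); cv2.imwrite(f'pics/{tag}.png',c['pixels']); np.savez(f'{tag}.npz',**{k:c[k] for k in ('pixels','depth','K','position','rotation')}); return c
def rotm(c):
    r=np.array(c['rotation']); 
    return r if r.shape==(3,3) else R.from_rotvec(r).as_matrix()
def ray(c,u,v):
    K=np.array(c['K']); d=np.array([(u-K[0,2])/K[0,0],(v-K[1,2])/K[1,1],1.]); return np.array(c['position']),rotm(c)@d
def onz(c,u,v,z):
    p,d=ray(c,u,v); return p+d*(z-p[2])/d[2]
def pts(c):
    K=np.array(c['K']); h,w=c['depth'].shape; u,v=np.meshgrid(np.arange(w),np.arange(h)); D=c['depth']
    P=np.stack([(u-K[0,2])/K[0,0]*D,(v-K[1,2])/K[1,1]*D,D],-1); return P@rotm(c).T+np.array(c['position'])
E
python3 - <<'E'
from h import *
for n in('scene','top','wrist'):
    c=shot(n,n+'0'); print(n,c['K'],c['position'],c['rotation'],(c['depth']>0).mean())
print(ctrl.read_state(),ctrl.hold_point_z)
E
```

```text
pics
scene [[450.39121119   0.         284.7665403 ]
 [  0.         450.39121119 209.98976781]
 [  0.           0.           1.        ]] [1441.22587837  259.63017361  989.88460269] [-1.41975968 -2.03949929  0.92097778] 0.9959863945578231
top [[510.29136224   0.         287.49513201]
 [  0.         510.29136224 221.42342231]
 [  0.           0.           1.        ]] [ 268.7025889   -19.04725438 1768.05907446] [-2.15838438  2.1165423  -0.20825023] 0.9960501700680272
wrist [[325.1922621    0.         278.09558266]
 [  0.         325.1922621  210.22080977]
 [  0.           0.           1.        ]] [154.91978663 609.66621819 384.11939633] [2.39256894 1.63527336 0.23109867] 0.9955994897959184
{'clock': 0.15, 'joint_positions': array([ 1.18100361e+00,  4.23683282e-01,  1.63048548e+00, -1.71977075e-05,
        1.08860343e+00, -1.89705215e-02]), 'joint_velocities': array([-0.00135632, -0.00186296, -0.00338902,  0.00090433,  0.00152485,
       -0.00015872]), 'tau': array([ 3.55390621e-04, -5.44979882e+01, -2.73919719e+01,  6.43830397e-02,
        2.04348424e-02, -3.85916178e-05]), 'tool_pos': array([226.37013681, 582.3410804 , 404.08030021]), 'orientation': array([-5.79100682e-01, -3.08752863e+00,  1.81897913e-03]), 'ft_force': array([ 0.34901986, -0.37204902,  0.03730417]), 'moment': array([ 0.03900596, -0.00828973,  0.06368162]), 'width': 1.0035968702537517} 163.3
```

View pics/scene0.png

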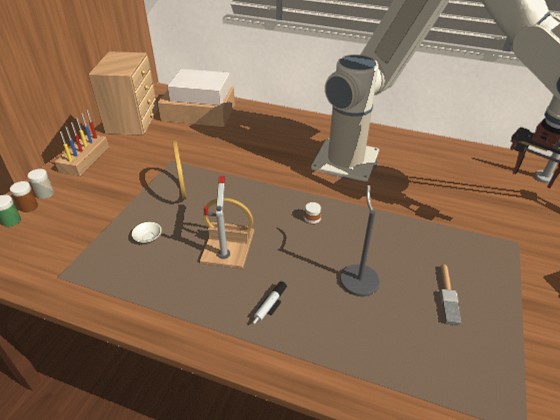

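View pics/top0.png

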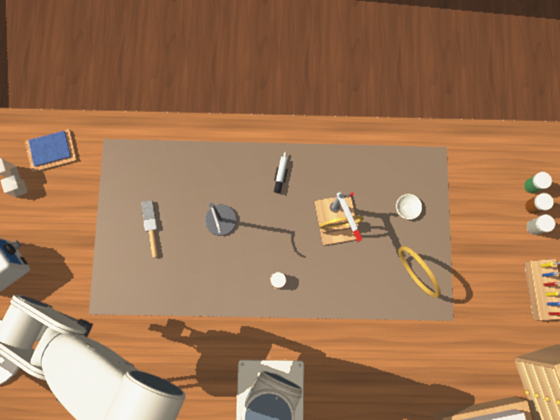

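View pics/wrist0.png

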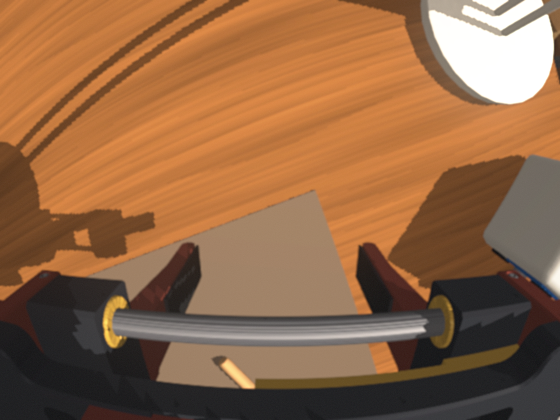

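Candidates for the hoop are the brass ring in the cradle, at top (340,222) and scene (230,222), and the ring standing alone, at top (418,271) and scene (175,180). The second is larger and isn't in the cradle, so I choose the cradle ring and check it in a close crop.

```bash
python3 - <<'E'
import cv2
a=cv2.imread('pics/top0.png')[180:305,190:450]; b=cv2.imread('pics/scene0.png')[130:310,130:400]
cv2.imwrite('pics/topc.png',cv2.resize(a,None,fx=3,fy=3,interpolation=cv2.INTER_CUBIC)); cv2.imwrite('pics/scenec.png',cv2.resize(b,None,fx=2.9,fy=2.9,interpolation=cv2.INTER_CUBIC))
E
```

```text
(no output)
```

View pics/topc.png

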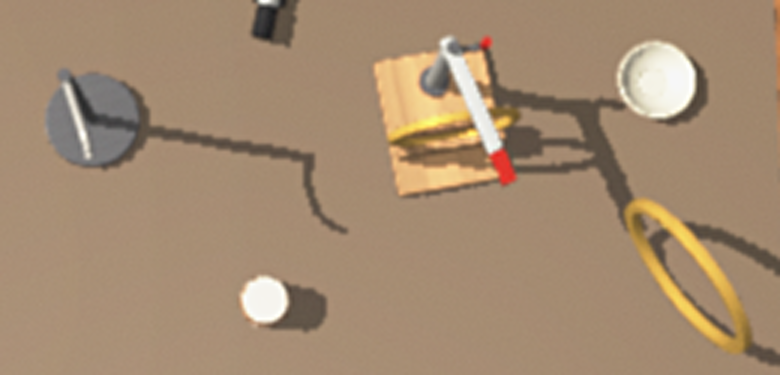

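View pics/scenec.png

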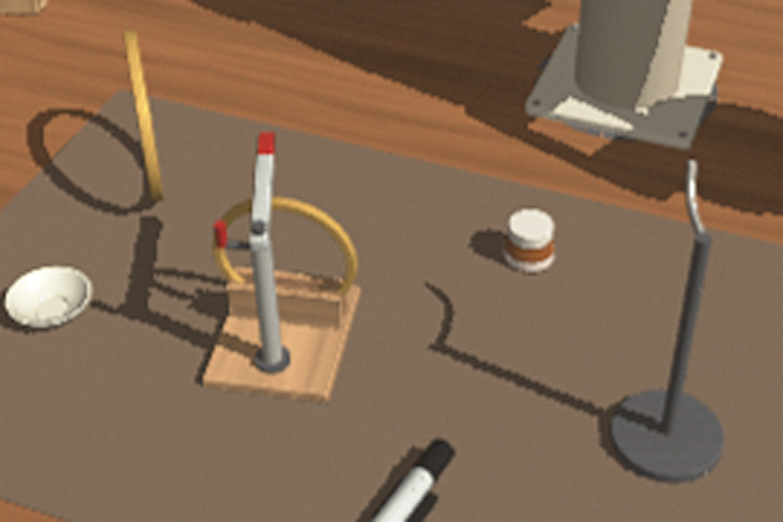

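The crops confirm it: the ring at top-crop (455,128) stands in the cradle under the bar, and the red bar end is at (503,167). The decoy at (690,275) is larger. Now I'll measure.

```bash
python3 - <<'E'
from h import *
for n in('top','scene'):
    c=dict(np.load(n+'0.npz')); P=pts(c); hsv=cv2.cvtColor(c['pixels'],cv2.COLOR_BGR2HSV)
    H,S,V=[hsv[...,i].astype(int) for i in range(3)]
    print('==',n,'bench z',np.median(P[...,2][200:300,250:300]) if n=='top' else '')
    x0,x1,y0,y1=(300,380,180,255) if n=='top' else (190,270,165,280)
    roi=np.zeros(H.shape,bool); roi[y0:y1,x0:x1]=1
    red=roi&((H<6)|(H>174))&(S>170)&(V>90)
    k,l,st,ce=cv2.connectedComponentsWithStats(red.astype(np.uint8))
    for i in range(1,k):
        if st[i,4]>5: print('red',st[i],ce[i],np.median(P[l==i],0), 'on z192', onz(c,*ce[i],192))
    m=roi&(P[...,2]>174)&(P[...,2]<200)&(S<60)
    q=P[m]; print('bar',m.sum(),q.mean(0)); print('bar dir',cv2.fitLine(q[:,:2].astype(np.float32),cv2.DIST_HUBER,0,.01,.01).ravel())
    g=roi&(H>18)&(H<30)&(S>150)&(P[...,2]>70)&(P[...,2]<178)
    q=P[g]; f=cv2.fitLine(q[:,:2].astype(np.float32),cv2.DIST_HUBER,0,.01,.01).ravel(); print('hoop',g.sum(),q.mean(0),q.min(0),q.max(0),f, np.degrees(np.arctan2(f[1],f[0])))
    w=roi&(P[...,2]>10)&(P[...,2]<26)&(H>8)&(H<22)
    q=P[w]; print('base',w.sum(),cv2.minAreaRect(q[:,:2].astype(np.float32)))
    w=roi&(P[...,2]>68)&(P[...,2]<85)&(H>8)&(H<22)&(~g)
    q=P[w]; print('cheek',w.sum(),q.mean(0) if len(q) else 0,cv2.minAreaRect(q[:,:2].astype(np.float32)) if len(q)>3 else 0)
    x0,x1,y0,y1=(195,245,195,245) if n=='top' else (335,385,180,300)
    roi[:]=0; roi[y0:y1,x0:x1]=1
    f=roi&(P[...,2]>9)&(P[...,2]<22)&(V<110)
    q=P[f]; print('foot',f.sum(),cv2.minEnclosingCircle(q[:,:2].astype(np.float32)))
    f=roi&(P[...,2]>245)&(P[...,2]<295); q=P[f]; print('hook',len(q),q.min(0),q.max(0))
    ff=cv2.fitLine(q[:,:2].astype(np.float32),cv2.DIST_HUBER,0,.01,.01).ravel(); print(ff,np.degrees(np.arctan2(ff[1],ff[0])))
    vv,uu=np.nonzero(f); o=np.argsort(P[f][:,0])
    for i in o[::max(1,len(o)//25)]: print(uu[i],vv[i],P[vv[i],uu[i]].round(0))
E
```

```text
== top bench z 2.717368305193304
red [351 193   3   3   8] [351.875 193.875] [ 641.21246623 -247.99922892  196.35422772] on z192 [ 642.58207455 -248.33630985  192.        ]
red [354 230   8  11  53] [357.50943396 235.20754717] [ 510.42885414 -265.8327277   193.22002999] on z192 [ 510.21220832 -265.4513514   192.        ]
bar 227 [ 586.2095287  -232.08982318  190.93270815]
bar dir [ 9.1376555e-01  4.0624195e-01  5.8403241e+02 -2.3212846e+02]
hoop 71 [ 563.65102374 -215.55101369  139.1229938 ] [ 549.58192075 -289.44466151   70.89259085] [ 582.7651945  -153.50732863  177.29595156] [ 1.9258006e-01 -9.8128128e-01  5.6377972e+02 -2.1690669e+02] -78.89661
base 1110 ((603.1299438476562, -232.93243408203125), (264.8182067871094, 283.57879638671875), 1.224237322807312)
cheek 23 [ 575.29692537 -207.189699     73.31093161] ((565.4960327148438, -219.341552734375), (109.3255615234375, 98.20344543457031), 56.560184478759766)
foot 83 ((584.947998046875, 165.71493530273438), 53.342105865478516)
hook 88 [497.89713781 154.65604992 248.32312717] [588.81986711 192.57665736 279.75787559]
[9.3917769e-01 3.
[... 1922 characters left out ...]
 1.7055304e+02] 19.590393
368 185 [496. 155. 278.]
368 186 [500. 156. 278.]
366 190 [502. 153. 265.]
367 188 [504. 155. 274.]
367 190 [505. 156. 269.]
366 193 [509. 155. 262.]
368 193 [511. 160. 265.]
366 195 [513. 156. 259.]
368 198 [518. 163. 254.]
369 199 [522. 166. 255.]
367 201 [528. 163. 252.]
367 202 [535. 164. 254.]
368 204 [541. 168. 253.]
368 206 [550. 170. 254.]
369 207 [557. 173. 257.]
371 208 [564. 179. 262.]
370 209 [570. 178. 263.]
374 211 [576. 189. 265.]
373 218 [580. 190. 245.]
369 215 [583. 179. 254.]
374 214 [585. 191. 263.]
370 216 [585. 182. 254.]
370 213 [586. 181. 264.]
370 218 [586. 183. 248.]
372 219 [587. 189. 247.]
372 216 [587. 187. 257.]
371 215 [588. 185. 260.]
```

```bash
python3 - <<'E'
from h import *
A=[]
for n in('top','scene'):
    c=dict(np.load(n+'0.npz')); P=pts(c); hsv=cv2.cvtColor(c['pixels'],cv2.COLOR_BGR2HSV)
    H,S,V=[hsv[...,i].astype(int) for i in range(3)]
    x0,x1,y0,y1=(300,380,180,255) if n=='top' else (195,262,190,250)
    roi=np.zeros(H.shape,bool); roi[y0:y1,x0:x1]=1
    g=roi&(H>=17)&(H<32)&(S>140)&(P[...,2]>85)&(P[...,2]<176)
    q=P[g]; print(n,'gold',g.sum()); A.append(q)
    f=cv2.fitLine(q[:,:2].astype(np.float32),cv2.DIST_HUBER,0,.01,.01).ravel(); print(f,np.degrees(np.arctan2(f[1],f[0])), q.min(0),q.max(0))
    # circle fit in-plane
    t=f[:2]; s=(q[:,:2]-f[2:])@t
    from scipy.optimize import least_squares
    r=least_squares(lambda p:np.hypot(s-p[0],q[:,2]-98-p[1])-70,[0,0],loss='huber',f_scale=3); print('centre',f[2:]+r.x[0]*t,98+r.x[1],np.abs(r.fun).mean())
    # foot of stand
    roi[:]=0
    if n=='top': roi[198:242,200:240]=1
    else: roi[258:300,335:385]=1
    d=roi&(V<100)&(S<80)&(P[...,2]>8)&(P[...,2]<24)
    d=cv2.morphologyEx(d.astype(np.uint8),cv2.MORPH_OPEN,np.ones((3,3)))
    cn=max(cv2.findContours(d,0,2)[0],key=cv2.contourArea); hull=cv2.convexHull(cn)[:,0]
    w=np.array([onz(c,*p,16)[:2] for p in hull],np.float32); print('foot',cv2.minEnclosingCircle(w),cv2.fitEllipse(w))
    # post
    if n=='top': pass
    roi[:]=0
    if n=='scene': roi[215:278,350:380]=1
    else: roi[200:225,205:232]=1
    d=roi&(P[...,2]>40)&(P[...,2]<235); q=P[d]; print('post',d.sum(),np.median(q,0),q.std(0))
for n in ('top','scene'):
    c=dict(np.load(n+'0.npz'));hsv=cv2.cvtColor(c['pixels'],cv2.COLOR_BGR2HSV)
    H,S,V=[hsv[...,i].astype(int) for i in range(3)];P=pts(c)
    x0,x1,y0,y1=(305,375,185,255) if n=='top' else (195,265,210,270)
    m=np.zeros(H.shape,bool); m[y0:y1,x0:x1]=1
    m&=(H>8)&(H<20)&(S>80)&(V>120)&(P[...,2]>10)&(P[...,2]<24)
    m=cv2.morphologyEx(m.astype(np.uint8),cv2.MORPH_OPEN,np.ones((2,2)))
    cn=max(cv2.findContours(m,0,2)[0],key=cv2.contourArea)[:,0]
    w=np.array([onz(c,*p,17)[:2] for p in cn],np.float32); print(n,'base',cv2.minAreaRect(w))
E
```

```text
top gold 100
[ 1.9283132e-01 -9.8123193e-01  5.6265369e+02 -2.1103165e+02] -78.881935 [ 548.30183994 -289.44466151   85.56533195] [ 581.72139797 -151.68673033  175.59430212]
centre [ 565.27919183 -224.39166312] 104.22213185076087 2.3729897265771545
foot ((581.0900268554688, 169.24395751953125), 10.003348350524902) ((581.091064453125, 169.2412109375), (13.344903945922852, 22.26957130432129), 157.68331909179688)
post 42 [578.52973714 181.46795645 129.58592706] [ 2.72940162  2.73307886 53.84451401]
scene gold 155
[ 1.9688264e-01 -9.8042709e-01  5.6290533e+02 -1.9943750e+02] -78.64527 [ 549.12470246 -297.05525084   85.34238855] [ 584.99731722 -153.27416209  175.85111285]
centre [ 567.96460483 -224.63142171] 102.95470776185475 2.2220076367016586
foot ((584.6176147460938, 183.35667419433594), 56.633731842041016) ((584.4736938476562, 182.55679321289062), (106.50794219970703, 112.38458251953125), 79.19624328613281)
post 286 [585.7016445  184.63845466 144.57706126] [ 2.29808768  4.05652751 56.32714021]
top base ((528.0025634765625, -227.65074157714844), (40.98970031738281, 116.3981704711914), 9.7876615524292)
scene base ((594.4443969726562, -215.4381103515625), (167.64471435546875, 129.7144012451172), 10.806197166442871)
```

```bash
cat >> h.py <<'E'
def tgt(p,yaw,s=None):
    "shift/turn from present pose to TCP p, tool down, tool y at yaw deg"
    s=s or ctrl.read_state(); R0=R.from_rotvec(s['orientation']).as_matrix()
    a=np.radians(yaw); y=np.array([np.cos(a),np.sin(a),0]); z=np.array([0,0,-1.]); x=np.cross(y,z)
    Rt=np.stack([x,y,z],1); return (R0.T@(np.array(p)-s['tool_pos'])).round(1),np.degrees(R.from_matrix(R0.T@Rt).as_rotvec()).round(2)
def st():
    s=ctrl.read_state(); r=R.from_rotvec(s['orientation']).as_matrix()
    print('t',round(s['clock'],2),'tcp',s['tool_pos'].round(1),'yaw',np.degrees(np.arctan2(r[1,1],r[0,1])).round(2),'z',r[:,2].round(3),'F',s['ft_force'].round(1),'w',round(s['width'],3),'j',s['joint_positions'].round(2))
E
python3 - <<'E'
from h import *
st(); print(tgt([495,-221,420],11))
c=dict(np.load('top0.npz')); P=pts(c); print('decoy',P[271-5:271+5,405:435].reshape(-1,3)[:,2].max()); m=np.zeros(P.shape[:2],bool);m[240:300,390:445]=1; m&=P[...,2]>60; print(P[m].min(0),P[m].max(0))
E
```

```text
t 0.15 tcp [226.4 582.3 404.1] yaw 68.75 z [-0.    -0.001 -1.   ] F [ 0.3 -0.4  0. ] w 1.004 j [ 1.18  0.42  1.63 -0.    1.09 -0.02]
(array([-541.5, -651.4,  -15.2]), array([-6.000e-02,  3.000e-02,  5.775e+01]))
decoy 1768.059074461971
[ 268.7025889  -538.52878639   60.04171887] [ 489.52965991  -19.04725438 1768.05907446]
```

send_rows(motion=[-541,-651,-15,0,0,58,-541,-651,-15,0,0,58,-541,-651,-15,0,0,58,-541,-651,-15,0,0,58,-541,-651,-15,0,0,58,-541,-651,-15,0,0,58,-541,-651,-15,0,0,58,-541,-651,-15,0,0,58,-541,-651,-15,0,0,58,-541,-651,-15,0,0,58,-541,-651,-15,0,0,58,-541,-651,-15,0,0,58,-541,-651,-15,0,0,58,-541,-651,-15,0,0,58,-541,-651,-15,0,0,58,-541,-651,-15,0,0,58,-541,-651,-15,0,0,58,-541,-651,-15,0,0,58], gripper=0)

```text
clock: 2.4
tool_pos: [494.7, -219.3, 419.8]
orientation: [2.002, 2.421, 0.0]
ft_force: [-0.2, 0.1, 0.0]
width: 0.003
```

```bash
python3 - <<'E'
from h import *
st(); shot('wrist','wrist1'); shot('scene','scene1'); print(tgt([495,-221,352],11))
E
```

```text
t 2.4 tcp [ 494.7 -219.3  419.8] yaw 10.83 z [ 0.  0. -1.] F [-0.2  0.1  0. ] w 0.003 j [-0.44  0.28  1.8   0.    1.06 -0.63]
(array([-1.4, -0. , 67.8]), array([ 0.01,  0.01, -0.19]))
```

View pics/wrist1.png

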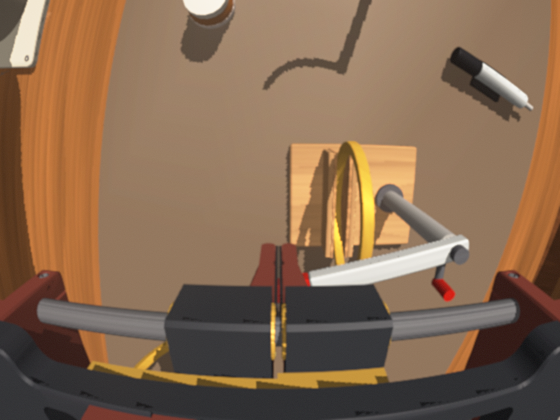

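View pics/scene1.png

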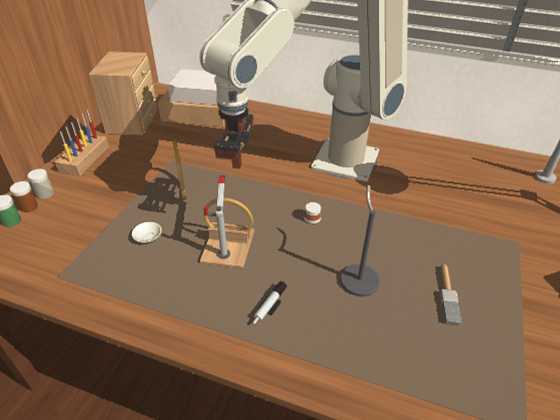

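Wrist view: the closed fingers at (280,260) are on the open side of the bar. Its red end is at (310,278) and the hoop at (350,200). I'll check the decoy's extents before pushing, then work out waypoints.

```bash
python3 - <<'E'
from h import *
c=dict(np.load('top0.npz')); P=pts(c); hsv=cv2.cvtColor(c['pixels'],cv2.COLOR_BGR2HSV)
m=np.zeros(P.shape[:2],bool);m[240:300,390:445]=1; m&=(hsv[...,0]>15)&(hsv[...,0]<32)&(hsv[...,1]>140)&(P[...,2]<1000)&(P[...,2]>20)
print('decoy',P[m].min(0),P[m].max(0),P[m].mean(0))
pin=np.array([637,-208.5]); a0=np.radians(11)
Rm=np.array([[np.cos(a0),-np.sin(a0)],[np.sin(a0),np.cos(a0)]])
s=ctrl.read_state()
print(tgt([495,-221,352],11))
for th in (.22,.4,.6,.8,1.0,1.1,1.15,1.2):
    off=8+13.5*np.sin(th)+10*np.cos(th)
    q=Rm@(135*np.array([-np.cos(th),-np.sin(th)])+off*np.array([-np.sin(th),np.cos(th)]))+pin
    print(th,q.round(1),tgt([*q,352],11,s)[0])
E
```

```text
decoy [ 326.08239706 -534.1613066    20.24081162] [ 487.3264095  -416.86860503  207.21321663] [ 407.94695587 -476.38688359  128.64730009]
(array([-1.4, -0. , 67.8]), array([ 0.01,  0.01, -0.19]))
0.22 [ 505.  -243.6] [-25.5   5.6  67.8]
0.4 [ 512.4 -265.2] [-48.1   8.8  67.9]
0.6 [ 525.2 -287.8] [-72.7  17.1  67.9]
0.8 [ 542.5 -308. ] [-95.8  30.3  67.9]
1.0 [ 564.1 -324.8] [-116.3   48.3   67.9]
1.1 [ 576.2 -331.5] [-125.2   59.    67.9]
1.15 [ 582.6 -334.4] [-129.3   64.7   67.9]
1.2 [ 589.2 -337. ] [-133.1   70.7   67.9]
```

send_rows(motion=[-1,0,34,0,0,0,-1,0,68,0,0,0,-1,0,68,0,0,0])

```text
clock: 2.88
tool_pos: [494.1, -220.6, 349.7]
orientation: [-2.0, -2.416, 0.002]
ft_force: [-0.1, -0.8, -0.3]
width: 0.005
```

send_rows(motion=[-10,2,0,0,0,0,-20,5,0,0,0,0,-28,6,0,0,0,0,-36,7,0,0,0,0,-47,9,0,0,0,0,-59,13,0,0,0,0,-71,17,0,0,0,0,-83,23,0,0,0,0,-94,30,0,0,0,0,-105,39,0,0,0,0,-115,48,0,0,0,0,-120,54,0,0,0,0,-124,59,0,0,0,0,-124,59,0,0,0,0])

```text
clock: 4.62
tool_pos: [576.4, -332.1, 351.7]
orientation: [2.003, 2.42, -0.0]
ft_force: [-0.5, -0.9, -0.0]
width: 0.002
```

```bash
python3 - <<'E'
from h import *
st(); c=shot('scene','scene2'); a=c['pixels'][130:280,120:300]; cv2.imwrite('pics/scene2c.png',cv2.resize(a,None,fx=4,fy=4))
shot('wrist','wrist2')
E
```

```text
t 4.62 tcp [ 576.4 -332.1  351.7] yaw 10.77 z [ 0. -0. -1.] F [-0.5 -0.9 -0. ] w 0.002 j [-0.54  0.54  1.57 -0.    1.03 -0.73]
```

View pics/scene2c.png

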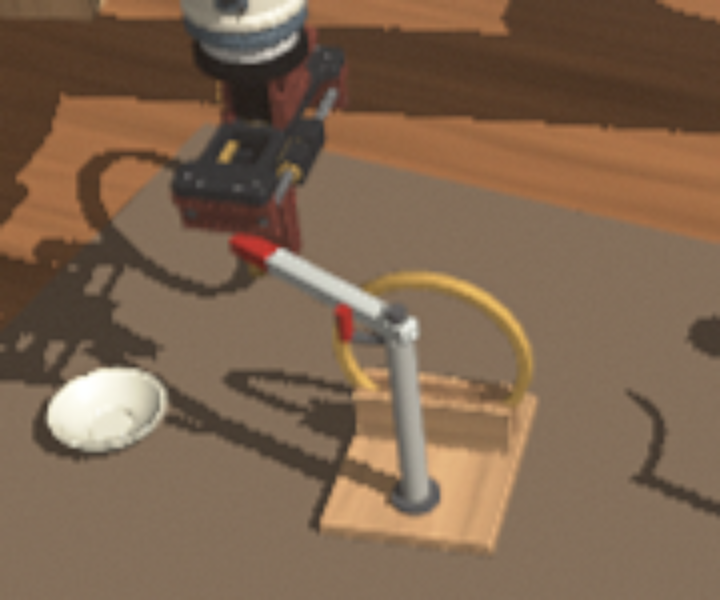

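View pics/wrist2.png

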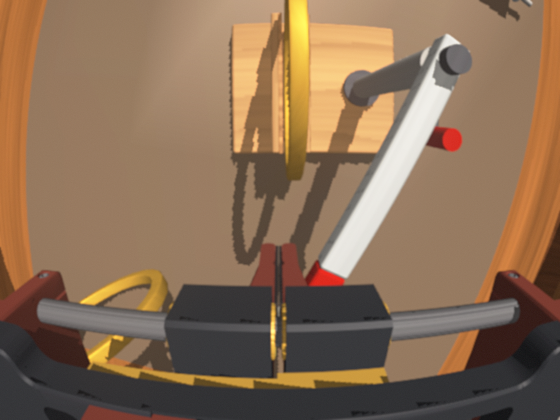

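The bar has swung close to the red peg: in the wrist view the bar edge is near the peg at (440,138). I'll continue gently to contact.

send_rows(motion=[-2,3,0,0,0,0,-4,6,0,0,0,0,-6,9,0,0,0,0,-8,12,0,0,0,0,-8,12,0,0,0,0])

```text
clock: 5.35
tool_pos: [589.6, -337.8, 351.7]
orientation: [2.003, 2.42, 0.0]
ft_force: [0.1, 0.4, -0.3]
width: 0.004
```

```bash
python3 - <<'E'
from h import *
st(); c=shot('wrist','wrist3'); a=c['pixels'][10:310,240:500]; cv2.imwrite('pics/wrist3c.png',cv2.resize(a,None,fx=2,fy=2))
E
```

```text
t 5.35 tcp [ 589.6 -337.8  351.7] yaw 10.76 z [ 0. -0. -1.] F [ 0.1  0.4 -0.3] w 0.004 j [-0.54  0.56  1.54 -0.    1.04 -0.73]
```

View pics/wrist3c.png

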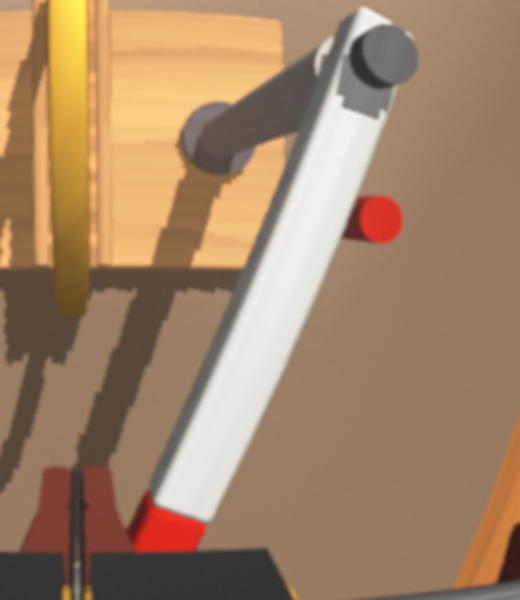

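Not yet at the peg: there's still a gap and the force is about 0. I'll go a little further.

send_rows(motion=[-1,2,0,0,0,0,-2,4,0,0,0,0,-2,6,0,0,0,0,-3,8,0,0,0,0,-3,8,0,0,0,0])

```text
clock: 6.02
tool_pos: [594.2, -339.0, 351.2]
orientation: [-1.997, -2.411, 0.008]
ft_force: [-21.8, 3.8, 12.2]
width: 0.004
```

```bash
python3 - <<'E'
from h import *
st(); c=shot('wrist','wrist4'); a=c['pixels'][10:310,240:500]; cv2.imwrite('pics/wrist4c.png',cv2.resize(a,None,fx=2,fy=2))
E
```

```text
t 6.03 tcp [ 594.2 -339.   351.2] yaw 10.74 z [-0.012  0.004 -1.   ] F [-21.8   3.8  12.2] w 0.004 j [-0.54  0.57  1.52 -0.    1.06 -0.72]
```

View pics/wrist4c.png

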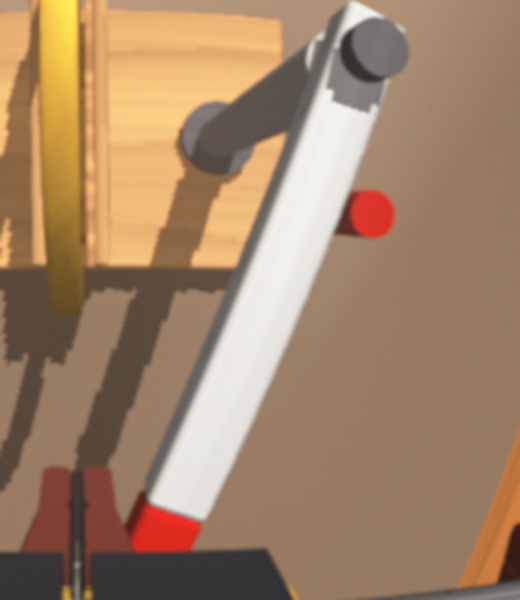

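About 22 N with no further travel, so the bar is on its stop. I'll back off and go over the grip spot.

send_rows(motion=[2,-6,0,0,0,0,5,-20,0,0,0,0,5,-20,-30,0,0,0,5,-20,-60,0,0,0,5,-20,-60,0,0,0], gripper=0)

```text
clock: 6.7
tool_pos: [577.5, -338.4, 414.4]
orientation: [2.0, 2.416, 0.001]
ft_force: [0.5, 0.1, 0.2]
width: 0.004
```

```bash
python3 - <<'E'
from h import *
st(); print(tgt([560.8,-188.6,410],11))
E
```

```text
t 6.7 tcp [ 577.5 -338.4  414.4] yaw 10.75 z [ 0.005 -0.003 -1.   ] F [0.5 0.1 0.2] w 0.004 j [-0.55  0.48  1.52  0.    1.14 -0.74]
(array([150.3,  11.5,   3.9]), array([ 0.24,  0.21, -0.25]))
```

send_rows(motion=[50,4,1,0,0,0,100,8,3,0,0,0,150,11,4,0,0,0,150,11,4,0,0,0,150,11,4,0,0,0,150,11,4,0,0,0,150,11,4,0,0,0], gripper=0.5)

```text
clock: 7.58
tool_pos: [560.0, -189.6, 407.5]
orientation: [2.005, 2.418, -0.0]
ft_force: [-1.4, 0.3, 0.3]
width: 0.501
```

```bash
python3 - <<'E'
from h import *
st()
for n in ('wrist','scene','top'): shot(n,n+'5')
E
```

```text
t 7.58 tcp [ 560.  -189.6  407.5] yaw 10.68 z [-0. -0. -1.] F [-1.4  0.3  0.3] w 0.501 j [-0.35  0.37  1.7  -0.    1.07 -0.53]
```

View pics/wrist5.png

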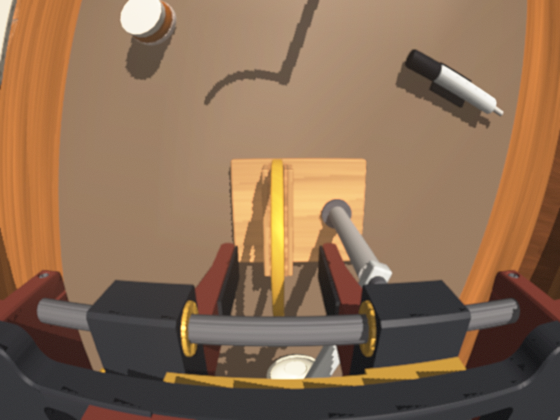

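View pics/scene5.png

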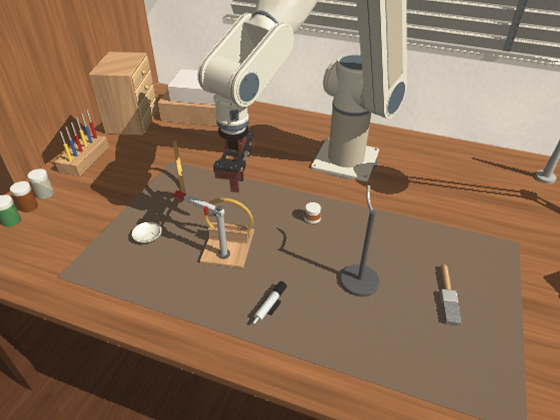

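The hoop shows as a vertical line at column 278, midway between the fingers, so yaw and axial position are good. I'll use wrist depth (fisheye) to check its centre.

```bash
cat >> h.py <<'E'
def fpts(c):
    K=np.array(c['K']); h,w=c['depth'].shape; u,v=np.meshgrid(np.arange(w),np.arange(h)); x=u-K[0,2]; y=v-K[1,2]; r=np.hypot(x,y)+1e-9; th=r/K[0,0]
    D=c['depth']; P=np.stack([D*np.tan(th)*x/r,D*np.tan(th)*y/r,D],-1); return P@rotm(c).T+np.array(c['position'])
E
python3 - <<'E'
from h import *
from scipy.optimize import least_squares
c=dict(np.load('wrist5.npz')); P=fpts(c); hsv=cv2.cvtColor(c['pixels'],cv2.COLOR_BGR2HSV)
m=np.zeros(P.shape[:2],bool); m[150:312,255:300]=1; m&=(hsv[...,0]>20)&(hsv[...,0]<32)&(hsv[...,1]>150)&(P[...,2]>80)&(P[...,2]<180)
q=P[m]; print(m.sum(),q.min(0),q.max(0))
f=cv2.fitLine(q[:,:2].astype(np.float32),cv2.DIST_HUBER,0,.01,.01).ravel(); t=f[:2]; s=(q[:,:2]-f[2:])@t
print(f,np.degrees(np.arctan2(t[1],t[0])))
r=least_squares(lambda p:np.hypot(s-p[0],q[:,2]-p[1])-74,[0,98],loss='huber',f_scale=2); print('centre',f[2:]+r.x[0]*t,r.x[1],np.abs(r.fun).mean())
print(tgt([560.0,-188.6,321.6],11))
E
```

```text
1232 [ 548.82661909 -232.10857063  113.81367717] [ 569.57054521 -152.60220736  174.20999072]
[ 1.9805768e-01 -9.8019040e-01  5.5916846e+02 -1.8944452e+02] -78.5766
centre [ 566.19825902 -224.23511316] 98.6890340309902 0.49286360541950525
(array([ 0.5,  0.1, 86. ]), array([-0.  , -0.  , -0.29]))
```

Centre is (566,-224,98.7), matching the given 98 mm height, so I'll descend and grip.

send_rows(motion=[0,-1,30,0,0,-0.5,0,-1,60,0,0,-0.5,0,-1,76,0,0,-0.5,0,-1,86,0,0,-0.5,0,-1,86,0,0,-0.5])

```text
clock: 8.35
tool_pos: [559.1, -188.8, 321.5]
orientation: [-1.993, -2.428, 0.0]
ft_force: [-0.5, 0.4, 0.9]
width: 0.502
```

send_rows(motion=[0,0,0,0,0,0,0,0,0,0,0,0,0,0,0,0,0,0,0,0,0,0,0,0,0,0,0,0,0,0,0,0,0,0,0,0,0,0,0,0,0,0,0,0,0,0,0,0], gripper=0, force=50)

```text
clock: 9.35
tool_pos: [559.1, -188.7, 321.9]
orientation: [1.993, 2.428, 0.0]
ft_force: [-0.7, 1.2, 4.9]
width: 0.108
```

```bash
python3 - <<'E'
from h import *
st(); shot('wrist','wrist6')
E
```

```text
t 9.35 tcp [ 559.1 -188.7  321.9] yaw 11.25 z [ 0. -0. -1.] F [-0.7  1.2  4.9] w 0.108 j [-0.35  0.48  1.77  0.    0.9  -0.54]
```

View pics/wrist6.png

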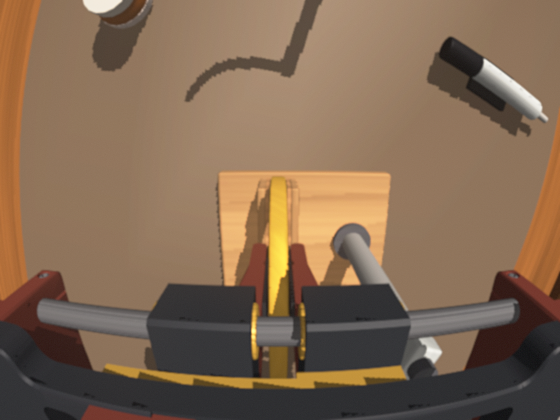

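Gripped at width 9.5 mm, against a 10 mm rim. Lifting.

send_rows(motion=[0,0,-3,0,0,0,0,0,-8,0,0,0,0,0,-15,0,0,0,0,0,-25,0,0,0,0,0,-37,0,0,0,0,0,-50,0,0,0,0,0,-64,0,0,0,0,0,-78,0,0,0,0,0,-92,0,0,0,0,0,-106,0,0,0,0,0,-120,0,0,0,0,0,-134,0,0,0,0,0,-146,0,0,0,0,0,-150,0,0,0,0,0,-150,0,0,0])

```text
clock: 11.28
tool_pos: [559.0, -188.7, 471.8]
orientation: [1.993, 2.428, 0.0]
ft_force: [-0.4, 0.6, -2.0]
width: 0.106
```

```bash
python3 - <<'E'
from h import *
from scipy.optimize import least_squares
st(); c=shot('wrist','wrist7'); shot('scene','scene7'); P=fpts(c); hsv=cv2.cvtColor(c['pixels'],cv2.COLOR_BGR2HSV)
s=ctrl.read_state(); print('bar check')
m=np.zeros(P.shape[:2],bool); m[100:312,255:300]=1; m&=(hsv[...,0]>20)&(hsv[...,0]<32)&(hsv[...,1]>150)&(P[...,2]>200)&(P[...,2]<340)
q=P[m]; print(m.sum(),q.min(0),q.max(0))
f=cv2.fitLine(q[:,:2].astype(np.float32),cv2.DIST_HUBER,0,.01,.01).ravel(); t=f[:2]; d=(q[:,:2]-f[2:])@t
print(f,np.degrees(np.arctan2(t[1],t[0])))
r=least_squares(lambda p:np.hypot(d-p[0],q[:,2]-p[1])-74,[0,s['tool_pos'][2]-223],loss='huber',f_scale=2); print('centre',f[2:]+r.x[0]*t,r.x[1],np.abs(r.fun).mean())
E
```

```text
t 11.28 tcp [ 559.  -188.7  471.8] yaw 11.25 z [ 0. -0. -1.] F [-0.4  0.6 -2. ] w 0.106 j [-0.35  0.3   1.65 -0.    1.19 -0.54]
bar check
1634 [ 548.44990135 -202.89777095  265.52931805] [ 561.41499262 -152.42895827  318.73988219]
[ 1.2292680e-01 -9.9241573e-01  5.5549115e+02 -1.7387941e+02] -82.93895
centre [ 561.76679991 -224.54414433] 248.20721758544036 0.481436929302651
```

View pics/scene7.png

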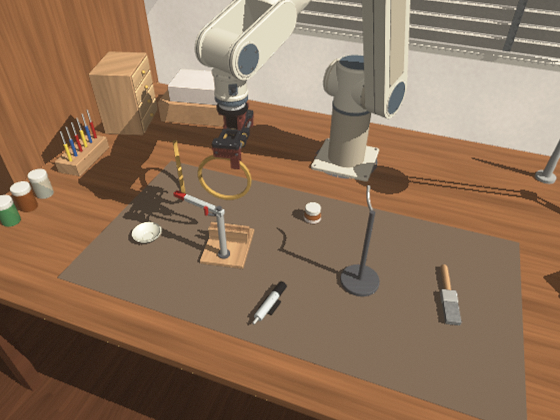

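View pics/wrist7.png

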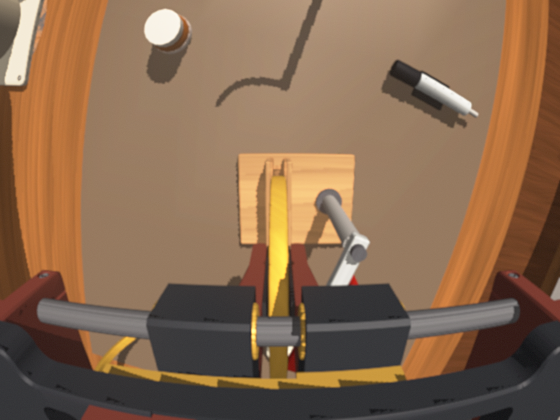

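Hoop held: scene shows it clear of the cradle at (226,178), with the bar still on its stop. Next is the approach pose off the hook's tip side.

```bash
python3 - <<'E'
from h import *
print(tgt([448,175.3,472],19.6))
E
```

```text
(array([378.6, -37.7,  -0.7]), array([-0.05, -0.03, -8.34]))
```

send_rows(motion=[8,-1,0,0,0,-0.2,24,-2,0,0,0,-0.5,50,-5,0,0,0,-1,80,-8,0,0,0,-2,112,-11,0,0,0,-3,144,-14,0,0,0,-4,176,-18,0,0,0,-5,208,-21,0,0,0,-5.5,240,-24,0,0,0,-6,272,-27,0,0,0,-6.5,302,-30,0,0,0,-7,330,-33,0,0,0,-7.5,354,-35,0,0,0,-8,370,-37,0,0,0,-8.3,378,-38,0,0,0,-8.3,378,-38,0,0,0,-8.3,378,-38,0,0,0,-8.3])

```text
clock: 13.5
tool_pos: [448.1, 174.2, 471.6]
orientation: [1.812, 2.566, -0.0]
ft_force: [-0.6, -0.0, -2.0]
width: 0.109
```

```bash
python3 - <<'E'
from h import *
st()
for n in ('wrist','scene','top'): shot(n,n+'8')
a=cv2.imread('pics/scene8.png')[110:310,270:430]; cv2.imwrite('pics/scene8c.png',cv2.resize(a,None,fx=3,fy=3))
E
```

```text
t 13.5 tcp [448.1 174.2 471.6] yaw 19.53 z [ 0. -0. -1.] F [-0.6 -0.  -2. ] w 0.109 j [ 0.35  0.13  1.87 -0.    1.14  0.01]
```

View pics/wrist8.png

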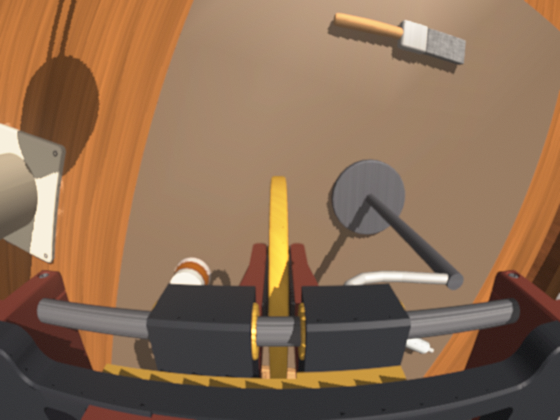

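View pics/scene8c.png

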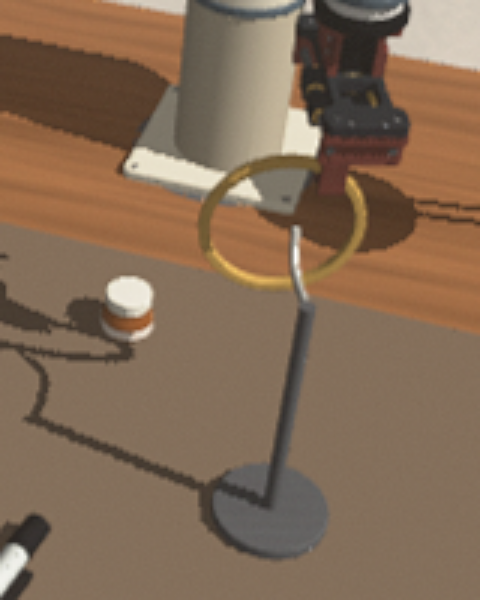

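The hoop is in front of the hook tip, which shows at wrist (350,282). I'll refine the hook and stand position from the wrist depth.

```bash
python3 - <<'E'
from h import *
c=dict(np.load('wrist8.npz')); P=fpts(c); V=cv2.cvtColor(c['pixels'],cv2.COLOR_BGR2HSV)[...,2]
m=np.zeros(P.shape[:2],bool); m[265:292,335:465]=1; m&=(P[...,2]>240)&(P[...,2]<300)
q=P[m]; print(m.sum()); f=cv2.fitLine(q[:,:2].astype(np.float32),cv2.DIST_HUBER,0,.01,.01).ravel(); print('hook',f,np.degrees(np.arctan2(f[1],f[0])))
t=f[:2]*np.sign(f[0]); o=(q[:,:2]-f[2:])@t
for a in np.arange(o.min(),o.max(),8):
    k=(o>=a)&(o<a+8); 
    if k.any(): print((f[2:]+t*q_).round(1) if 0 else '', q[k].mean(0).round(1),'ztop',q[k][:,2].max().round(1))
m=np.zeros(P.shape[:2],bool); m[150:245,325:412]=1; m&=(P[...,2]>10)&(P[...,2]<22)&(V<130)
m=cv2.morphologyEx(m.astype(np.uint8),cv2.MORPH_OPEN,np.ones((5,5))); cn=max(cv2.findContours(m,0,2)[0],key=cv2.contourArea)[:,0]
w=np.array([P[v,u,:2] for u,v in cn],np.float32); print('foot',cv2.minEnclosingCircle(w),cv2.fitEllipse(w))
m=np.zeros(P.shape[:2],bool); m[190:290,360:470]=1; m&=(P[...,2]>30)&(P[...,2]<245)&(V<150); q=P[m]; print('post',m.sum(),np.median(q,0),q.std(0))
# hoop
from scipy.optimize import least_squares
hsv=cv2.cvtColor(c['pixels'],cv2.COLOR_BGR2HSV)
m=np.zeros(P.shape[:2],bool); m[100:312,255:300]=1; m&=(hsv[...,0]>20)&(hsv[...,0]<32)&(hsv[...,1]>150)&(P[...,2]>200)&(P[...,2]<340)
q=P[m];s=ctrl.read_state(); r0=R.from_rotvec(s['orientation']).as_matrix(); L=(q-s['tool_pos'])@r0; print('hoop local y',L[:,1].mean(),L[:,1].min(),L[:,1].max())
r=least_squares(lambda p:np.hypot(L[:,0]-p[0],L[:,2]-p[1])-74,[-36,223],loss='huber',f_scale=2); print('hoop centre tool xz',r.x)
E
```

```text
1461
hook [9.4446284e-01 3.2861823e-01 5.4730981e+02 1.7666946e+02] 19.184929
 [503.2 162.6 261.8] ztop 265.8
 [510.9 164.1 256.5] ztop 261.7
 [518.5 165.9 252.4] ztop 255.3
 [526.3 168.4 251.1] ztop 253.6
 [533.8 171.  251.5] ztop 254.4
 [541.3 173.6 252.5] ztop 255.9
 [549.  176.2 254.3] ztop 257.4
 [556.4 179.  256.2] ztop 259.4
 [563.9 181.4 258.4] ztop 260.9
 [572.5 184.6 256.7] ztop 265.2
 [578.  188.3 258.9] ztop 265.7
 [585.  188.3 262.8] ztop 265.1
foot ((580.1983642578125, 186.24496459960938), 54.66432571411133) ((577.5678100585938, 186.85430908203125), (101.79656982421875, 107.08354949951172), 146.384521484375)
post 1331 [575.7097298  188.78859745 178.70898174] [ 2.03355795  3.72692506 59.23936471]
hoop local y -0.3280703517035655 -4.339131006141882 4.241405024530164
hoop centre tool xz [-35.7717854  223.50333417]
```

```bash
python3 - <<'E'
from h import *
print(tgt([518.5,202,471.6],19.4))
E
```

```text
(array([ 2.8, 75.6,  0. ]), array([-0.01,  0.01,  0.1 ]))
```

send_rows(motion=[1,4,0,0,0,0,1,12,0,0,0,0,2,24,0,0,0,0,2,36,0,0,0,0,3,48,0,0,0,0,3,60,0,0,0,0,3,70,0,0,0,0,3,76,0,0,0,0,3,76,0,0,0,0,3,76,8,0,0,0,3,76,18,0,0,0,3,76,28,0,0,0,3,76,36,0,0,0,3,76,40,0,0,0,3,76,40,0,0,0,3,76,40,0,0,0])

```text
clock: 15.65
tool_pos: [518.7, 202.9, 432.0]
orientation: [1.812, 2.566, 0.001]
ft_force: [0.4, 0.7, -1.7]
width: 0.113
```

```bash
python3 - <<'E'
from h import *
st()
for n in ('wrist','scene'): shot(n,n+'9')
a=cv2.imread('pics/scene9.png')[130:310,290:440]; cv2.imwrite('pics/scene9c.png',cv2.resize(a,None,fx=3,fy=3))
E
```

```text
t 15.65 tcp [518.7 202.9 432. ] yaw 19.56 z [ 0.001  0.    -1.   ] F [ 0.4  0.7 -1.7] w 0.113 j [ 0.35  0.29  1.76 -0.    1.09  0.01]
```

View pics/wrist9.png

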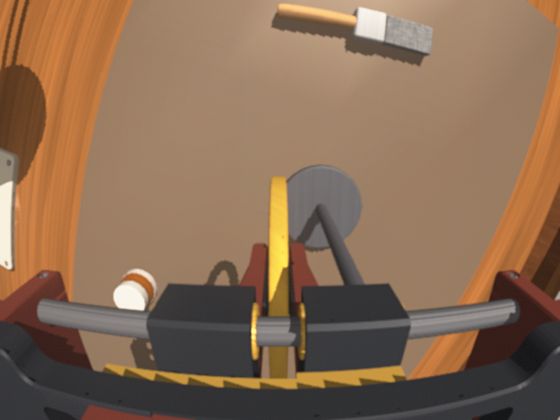

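View pics/scene9c.png

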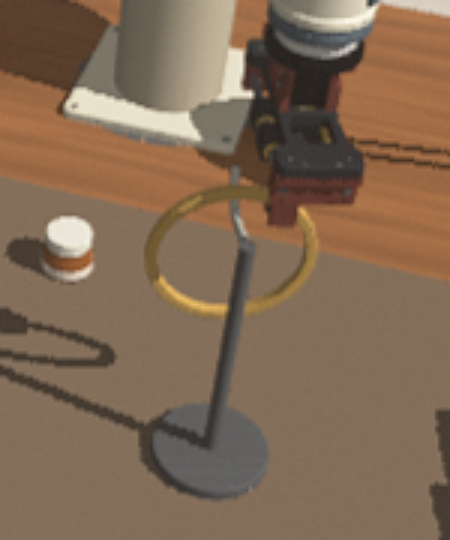

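The hoop's top rim, crop (235,190), is over the hook bar, with the tip (235,170) beyond it. I'll lower gently.

send_rows(motion=[0,0,4,0,0,0,0,0,8,0,0,0,0,0,12,0,0,0,0,0,15,0,0,0,0,0,17,0,0,0,0,0,18,0,0,0,0,0,18,0,0,0])

```text
clock: 16.62
tool_pos: [518.6, 202.8, 413.7]
orientation: [1.812, 2.566, -0.0]
ft_force: [0.1, -0.8, -2.4]
width: 0.109
```

send_rows(motion=[0,0,1,0,0,0,0,0,2,0,0,0,0,0,2,0,0,0])

```text
clock: 17.0
tool_pos: [518.6, 202.9, 411.7]
orientation: [1.812, 2.566, 0.0]
ft_force: [0.1, 1.1, -2.8]
width: 0.11
```

send_rows(motion=[0,0,1,0,0,0,0,0,2,0,0,0,0,0,2,0,0,0])

```text
clock: 17.38
tool_pos: [518.8, 202.9, 410.7]
orientation: [1.811, 2.566, 0.001]
ft_force: [-2.2, -0.7, 7.1]
width: 0.106
```

```bash
python3 - <<'E'
from h import *
st()
for n in ('wrist','scene'): shot(n,n+'10')
a=cv2.imread('pics/scene10.png')[160:250,320:410]; cv2.imwrite('pics/scene10c.png',cv2.resize(a,None,fx=6,fy=6,interpolation=cv2.INTER_CUBIC))
E
```

```text
t 17.38 tcp [518.8 202.9 410.7] yaw 19.56 z [ 0.001  0.    -1.   ] F [-2.2 -0.7  7.1] w 0.106 j [ 0.35  0.32  1.78 -0.    1.05  0.01]
```

View pics/scene10c.png

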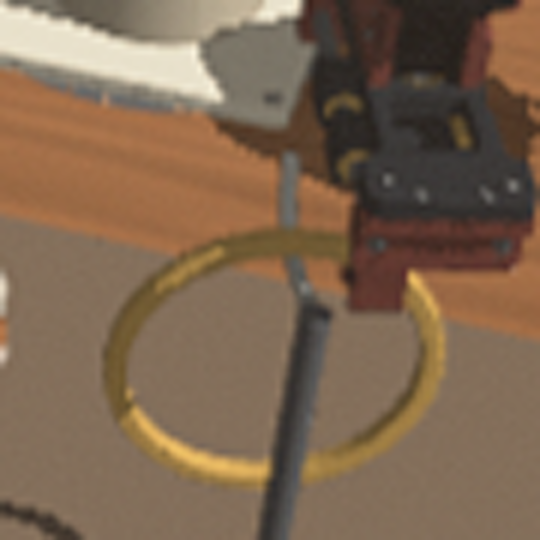

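The hoop touches at TCP z 410.7 (predicted 410.5), with about 9 N on the hook. I'll relieve slightly, then open.

send_rows(motion=[0,0,-1,0,0,0,0,0,-1,0,0,0])

```text
clock: 17.73
tool_pos: [518.7, 202.9, 411.0]
orientation: [1.812, 2.566, 0.001]
ft_force: [-0.9, -0.6, 3.0]
width: 0.111
```

send_rows(motion=[0,0,0,0,0,0,0,0,0,0,0,0,0,0,0,0,0,0,0,0,0,0,0,0,0,0,0,0,0,0,0,0,0,0,0,0,0,0,0,0,0,0,0,0,0,0,0,0], gripper=0.4)

```text
clock: 18.73
tool_pos: [518.6, 202.8, 410.7]
orientation: [1.812, 2.566, 0.0]
ft_force: [0.2, 0.4, -0.1]
width: 0.401
```

```bash
python3 - <<'E'
from h import *
st()
for n in ('wrist','scene'): shot(n,n+'11')
a=cv2.imread('pics/scene11.png')[160:250,320:410]; cv2.imwrite('pics/scene11c.png',cv2.resize(a,None,fx=6,fy=6,interpolation=cv2.INTER_CUBIC))
E
```

```text
t 18.73 tcp [518.6 202.8 410.7] yaw 19.55 z [ 0. -0. -1.] F [ 0.2  0.4 -0.1] w 0.401 j [ 0.35  0.32  1.78 -0.    1.05  0.01]
```

View pics/scene11c.png

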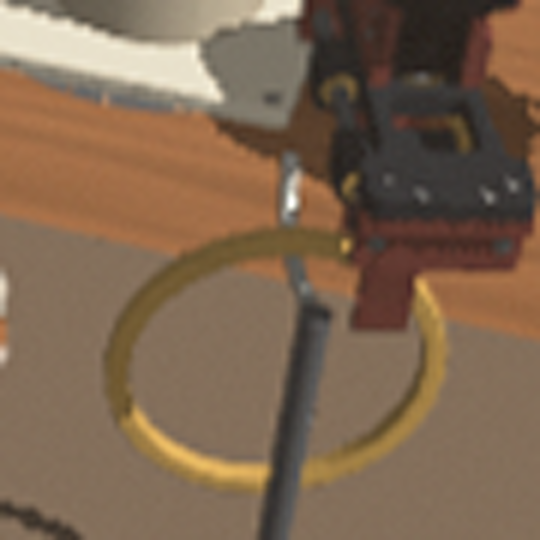

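View pics/wrist11.png

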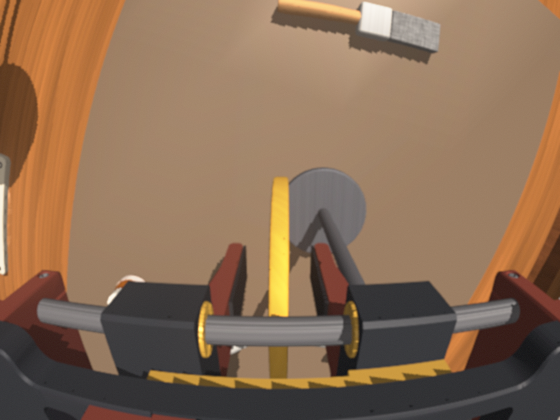

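The hoop hangs on the hook with the fingers clear on both sides, at wrist columns 235 and 320 against the hoop at 280. I'll withdraw straight up.

send_rows(motion=[0,0,-4,0,0,0,0,0,-12,0,0,0,0,0,-24,0,0,0,0,0,-40,0,0,0,0,0,-60,0,0,0,0,0,-85,0,0,0,0,0,-110,0,0,0,0,0,-130,0,0,0,60,-60,-130,0,0,0,110,-110,-130,0,0,0,110,-110,-130,0,0,0,110,-110,-130,0,0,0,110,-110,-130,0,0,0,110,-110,-130,0,0,0,110,-110,-130,0,0,0,110,-110,-130,0,0,0])

```text
clock: 20.82
tool_pos: [378.6, 269.5, 540.5]
orientation: [-1.813, -2.566, 0.001]
ft_force: [0.3, 0.3, -0.8]
width: 0.4
```

```bash
python3 - <<'E'
from h import *
st()
for n in ('top','scene'): shot(n,n+'12')
for n in ('top','scene'): shot(n,n+'13')
for n in ('top','scene'):
    a=cv2.imread(f'pics/{n}12.png').astype(int);b=cv2.imread(f'pics/{n}13.png').astype(int); d=np.abs(a-b).max(2)>40; print(n,'diff px',d.sum())
E
```

```text
t 20.82 tcp [378.6 269.5 540.5] yaw 19.51 z [-0. -0. -1.] F [ 0.3  0.3 -0.8] w 0.4 j [ 0.59  0.03  1.81 -0.    1.29  0.25]
top diff px 23
scene diff px 8
```

View pics/scene12.png

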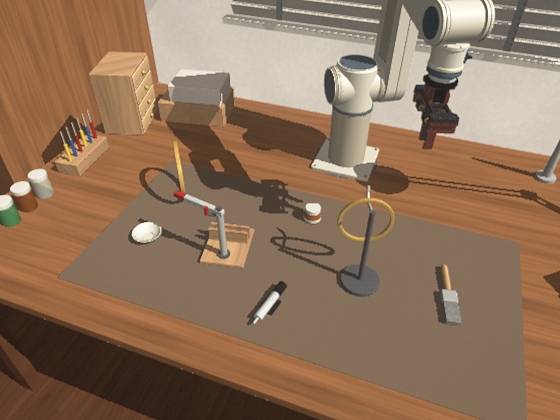

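View pics/top12.png

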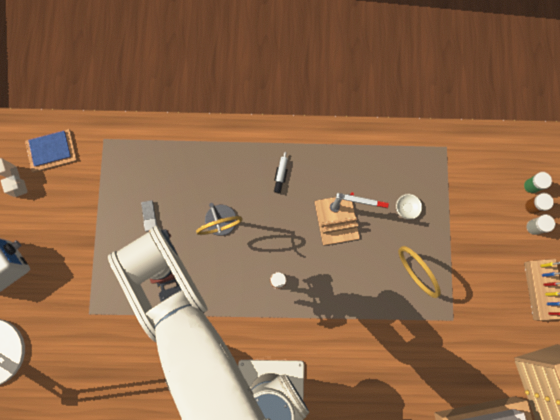

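The hoop hangs on the hook, scene (366,220). The bar is turned out and the cradle is empty. I'll wait, then check stillness, hang position and bar angle.

send_rows(motion=[0,0,0,0,0,0,0,0,0,0,0,0,0,0,0,0,0,0,0,0,0,0,0,0,0,0,0,0,0,0,0,0,0,0,0,0,0,0,0,0,0,0,0,0,0,0,0,0,0,0,0,0,0,0,0,0,0,0,0,0,0,0,0,0,0,0,0,0,0,0,0,0,0,0,0,0,0,0,0,0,0,0,0,0,0,0,0,0,0,0,0,0,0,0,0,0,0,0,0,0,0,0,0,0,0,0,0,0,0,0,0,0,0,0,0,0,0,0,0,0])

```text
clock: 23.52
tool_pos: [378.1, 269.7, 540.7]
orientation: [1.812, 2.566, 0.0]
ft_force: [-0.7, -0.7, -1.0]
width: 0.398
```

```bash
python3 - <<'E'
from h import *
from scipy.optimize import least_squares
st(); L=[]
for i in range(4):
    c=ctrl.read_camera('scene'); P=pts(c); hsv=cv2.cvtColor(c['pixels'],cv2.COLOR_BGR2HSV)
    m=np.zeros(P.shape[:2],bool); m[190:250,330:400]=1; m&=(hsv[...,0]>15)&(hsv[...,0]<32)&(hsv[...,1]>140)&(P[...,2]>100)&(P[...,2]<275)
    q=P[m]; f=cv2.fitLine(q[:,:2].astype(np.float32),cv2.DIST_HUBER,0,.01,.01).ravel(); t=f[:2]; d=(q[:,:2]-f[2:])@t
    r=least_squares(lambda p:np.hypot(d-p[0],q[:,2]-p[1])-70,[0,187],loss='huber',f_scale=2)
    v,u=np.nonzero(m); print('hoop',m.sum(),(f[2:]+r.x[0]*t).round(1),r.x[1].round(1),np.degrees(np.arctan2(t[1],t[0])).round(1),'px',u.mean().round(2),v.mean().round(2))
c=shot('top','top14');a0=dict(np.load('top0.npz'));P=pts(c);hsv=cv2.cvtColor(c['pixels'],cv2.COLOR_BGR2HSV)
m=np.zeros(P.shape[:2],bool); m[185:220,325:400]=1; m&=(P[...,2]>174)&(P[...,2]<200); q=P[m].astype(np.float32)
f=cv2.fitLine(q[:,:2],cv2.DIST_HUBER,0,.01,.01).ravel(); a=np.degrees(np.arctan2(f[1],f[0]))%180; print('bar deg',a,'angle',np.radians(a-11.2))
# direct: red end
H=hsv[...,0]; red=((H<6)|(H>174))&(hsv[...,1]>170)&(hsv[...,2]>90); red[:, :365]=0; red[:,395:]=0; red[:190]=0; red[225:]=0
v,u=np.nonzero(red); print('red',u.mean(),v.mean(),onz(c,u.mean(),v.mean(),192))
for nm,(x0,x1,y0,y1) in dict(jar=(265,292,268,294),hand=(268,295,148,198),brush=(135,165,195,262)).items():
    d=np.abs(c['pixels'][y0:y1,x0:x1].astype(int)-a0['pixels'][y0:y1,x0:x1]).max(2)>60; print(nm,'changed px',d.sum())
s0=dict(np.load('scene0.npz'))['pixels'].astype(int); s1=ctrl.read_camera('scene')['pixels'].astype(int)
print('brush scene',(np.abs(s0-s1).max(2)>60)[260:330,435:465].sum(),'jar',(np.abs(s0-s1).max(2)>60)[200:225,300:325].sum())
b=s1[140:280,140:420].astype(np.uint8); cv2.imwrite('pics/final.png',cv2.resize(b,None,fx=2.8,fy=2.8,interpolation=cv2.INTER_CUBIC))
E
```

```text
t 23.52 tcp [378.1 269.7 540.7] yaw 19.56 z [ 0.  0. -1.] F [-0.7 -0.7 -1. ] w 0.398 j [ 0.59  0.03  1.81 -0.    1.29  0.25]
hoop 459 [534.3 168.4] 192.6 -70.3 px 366.58 216.25
hoop 461 [534.2 168.4] 192.2 -70.4 px 366.49 216.15
hoop 469 [534.2 168.3] 192.2 -70.6 px 366.51 216.48
hoop 464 [534.2 168.3] 192.4 -70.5 px 366.74 216.36
bar deg 79.95054 angle 1.1999233
red 382.4 203.93333333333334 [ 612.06543826 -345.16825663  192.        ]
jar changed px 19
hand changed px 0
brush changed px 728
brush scene 0 jar 9
```

View pics/final.png

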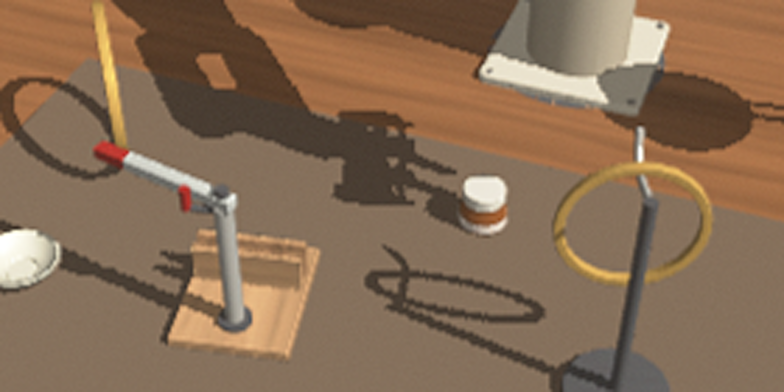

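```bash
python3 -c "
from station import ctrl
print(ctrl.hand_in())"
```

```text
the job is handed in; nothing more can be done
None
```

I pushed the hold-down bar to its stop, then lifted the hoop out by its rim, about 35 mm beside its top. I hung it in the bend of the J-hook, moved the gripper away and handed the job in at about 24 s.

- **Bar:** at the stop the push force rose to about 25 N. The last top view puts its angle at 1.20 rad.
- **Hoop:** it hangs at (534, 168), against the seat I measured at about (531, 168), and is square to the hook within about 1°. It held within about 0.3 px over the last four pictures. The fitted centre height was 192 mm against the expected 187. I put this down to fit bias, as the same scene-camera fit also read about 5 mm high in the cradle.
- **Other items:** the handpiece did not change. The brush is unchanged in the scene view; in the top view the arm hides it. The jar showed only 9 to 19 changed pixels, which I took to be shadow; it looks in place.

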